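Push the coin box home and snap its latch lever over

ROBOT

A 6-joint arm with a two-finger parallel gripper is mounted at the origin on the work surface. World frame = base frame: x ahead of the robot, y to its left, z up, the work surface at z = 0. Lengths are in mm, angles in rad, forces in N, time in s.
With the tool pointing down it reaches from about 350 to 775 mm from the base axis. Payload 7.3 kg.
Tool frame: the origin (TCP) lies at the very end of the fingers, on their centre line; the grasp point (between the pads) lies 19 mm behind it (bot.grip_point_offset is the distance from the TCP to the grasp point, in mm); z points along the fingers, y is the line along which they close (so a half turn about z gives the same grasp; the last joint's range is limited). The gripper opens to 92 mm and grips with 3 to 60 N. Pads are 19 mm wide; open, the fingers measure 130 mm over their backs; the gripper's body (75 mm by 190 mm) begins 47 mm behind the grasp point.
Start: joints at [-1.35, 0.342, 1.524, -0, 1.275, -0.146], TCP at [188.304, -490.088, 226.741] pointing down, gripper open.
Joint ranges: [-2.53, 2.53], [-0.77, 2.02], [0.04, 2.7], [-1, 4.14], [0.28, 2.66], [-3.11, 3.11]. Speed limits (rad/s): [2.57, 2.57, 3.14, 3.14, 3.14, 3.14].

INTERFACE

Orientations are given as [roll, pitch, yaw] about the fixed x, y, z axes, in that order (R = Rz(yaw) Ry(pitch) Rx(roll)).
In Python, from plant import bot gives the robot as it stands. The module is installed in compiled form; this text tells all that it offers.
- The arm moves only by the shell command python3 -m jog 'ROWS' [OPENING]. ROWS is JSON, a list of rows, each a list of 6 numbers: the shift along the tool's x, y, z in mm, then the turn, a rotation vector about the tool's x, y, z in rad. In form: [[dx, dy, dz, rx, ry, rz], ...]. A call has 1 to 12 rows; each row shifts and turns the commanded pose from where the row before left it, along the tool's axes as they then stand; what a row does not reach is not made up. A row lasts 1/10 s, in which the tool goes at most 50 mm and 8.59 degrees, less where a joint would pass 70% of its speed; a pose out of reach is approached as far as the arm can. A call with a gripper value outside its range is refused whole. OPENING is the opening in per cent of the stroke, from 0 (shut) to 100 (fully open), set as the call begins (- or left out, the last holds). The fingers move at their own pace and stop on an object; the grip force is fixed at half the most. Time passes only in rows, so rows that do not move let the fingers close. It gives the time, the measured TCP pose, the force, the opening and the grip force at its end, in the units of the state.
- bot.get_obs(): the state, without advancing time (a new reading comes with each control period).
- bot.capture(name): name is "side" or "top"; returns the picture (480x640x3 uint8, red, green, blue); there is no depth.
- bot.camera_model(name): a dict with "fx", "fy", "cx", "cy" (pixels), "position" and "orientation" of the camera in the world. Camera axes: x right, y down, z forward; pixel columns grow to the right and rows downward; lengths in mm; the calibration is good to about 2 mm. A picture is of the moment at which its call begins. camera_model takes no time and is no camera call.
- bot.close_job(): hands the job in; it is judged then, once.
Trained networks look in the newest picture that a camera, given by its name, has taken for a name from the list of things; names that differ only in an ending like _2 or _b are one class to them, and where a whole thing is asked for, a point or a joint stands for the part that bears it (a point fixed in the world has none). Each returns a list of dicts, best first, with "p" (0 to 1); they miss things now and then, are a little off and sometimes report something else, mostly with a low value. They report only what shows in the picture. A call takes as long as a camera call. They do not tell look-alikes from the thing itself.
- bot.outline_of(target, camera): "mask" (480x640 bool, what is visible of it) and "pixel" ([column, row] in pixels, amid what is visible of it).
The state is a dict: "time": time; "joint_positions": joint angles; "dq": joint speeds; "tau": joint torques, N m; "tool_pos": TCP position; "tcp_rot": TCP orientation; "contact_force": force on the tool from outside, world axes, zero at the start; "moment": the same for the moment, N m; "grip_width": finger opening in mm; "finger_force": force on a finger pad.
Only numpy, scipy, OpenCV 4.12 (cv2) and the standard library are available. Lean on these libraries where they do the work, as an engineer would, in place of code of your own. Each camera call takes 0.05 s, during which the arm holds its last target. There are 200 camera calls.

TASK

On the service table of a coin laundry stand two coin units; one has its coin box sticking out and its latch lever thrown open to the side. With the fingertips, push that coin box fully home against its back stop, then flip its lever past centre so that it snaps over and lies across the front of the box. Only push, do not lift the box, and leave the other unit and everything else on the table where it is.

Things in the scene. Friction and masses are not known exactly. Their poses are not given: they have to be found in the camera images.
- unit: the coin unit to be closed: blue housing with a cream top panel, fixed to the table, 140 deep (x) x 140 wide (y) x 60 mm high; origin at the centre of its underside. Its x axis points from its open front (face at x = -70 mm, towards the robot) to its rear. The box channel along x is centred on y = 0, 68 mm wide, 48 mm high, has the table as its floor and ends at a back stop at x = +50 mm. 
- coin_box: the loose coin box of that unit, partly in the channel and sticking out 25 to 50 mm towards the robot: steel box with a grey front plate, 123 (x) x 64 (y) x 45 mm (z), origin at the centre of its underside, x axis as its unit's. Fully home, against the back stop, its origin is at x = -11.5 mm in the unit's frame and its front plate stands 3 mm proud of the housing. Weighs 0.25 to 0.6 kg and slides on the table.
- latch (a joint): angle of the latch lever of that unit, in rad: 0 = open (leaning outwards to the unit's -y side, 30 degrees outwards of upright), 2.094 = closed (level, across the front of the box, pointing to the unit's +y). An over-centre spring holds it at either end: up to near 1.0 rad it pulls back to 0, from there it snaps to 2.094. Pushing takes about 2 N sideways at the knob. If the box is not home the lever strikes the box and cannot close.
- latch_knob (a point): centre of the black ball, 20 mm across, at the end of the lever, 70 mm from the pivot; the lever is a steel rod 10 mm thick. Open, the ball's centre is 91 mm above the table
- latch_pivot (a point): the lever's pivot, fixed to the unit, in its frame at x = -90, y = -52, z = 30 mm (20 mm in front of the front face). The lever swings upright about the unit's x axis, in the plane x = -90 mm. A fixed post 18 mm across carries it
- other_unit: the other coin unit, same make, already closed: to be left alone. blue housing with a cream top panel, fixed to the table, 140 deep (x) x 140 wide (y) x 60 mm high; origin at the centre of its underside. Its x axis points from its open front (face at x = -70 mm, towards the robot) to its rear. The box channel along x is centred on y = 0, 68 mm wide, 48 mm high, has the table as its floor and ends at a back stop at x = +50 mm. 
- other_box: the coin box in the other unit, already home. steel box with a grey front plate, 123 (x) x 64 (y) x 45 mm (z), origin at the centre of its underside, x axis as its unit's. Fully home, against the back stop, its origin is at x = -11.5 mm in the unit's frame and its front plate stands 3 mm proud of the housing. 
- other_latch (a joint): angle of the other unit's lever, counted the other way: 0 = closed (as it stands, and must stay), 2.094 = open
- dosing_cup: open white plastic cup, 56 mm across, 55 mm tall, standing between the two units near their rear (origin at the centre of its underside); to be left where it is
- stain_jar: small lidded jar, 40 mm across, 45 mm tall, standing between and in front of the units (origin at the centre of its underside); to be left where it is
- softener: tall white bottle, 70 mm across, 210 mm tall, left of the units (origin at the centre of its underside); to be left where it is
- spare_tray: empty open steel tray, 123 x 64 x 45 mm, right of the units (origin at the centre of its underside); to be left where it is
- screwdriver: screwdriver lying on the table, front right; about 200 mm long; to be left where it is
- mug: white mug, 76 mm across, 90 mm tall, right rear (origin at the centre of its underside); to be left where it is
- tokens: stack of brass tokens, 28 mm across, 30 mm tall, left of the units (origin at the centre of its underside); to be left where it is
Things that resemble listed ones, but are neither listed nor needed, are in the scene too. Leave any red look-alike of the coin_box alone. What is shaped like the unit but green is not meant.

How it is judged:
By the outcome, as a careful person would: the job done as asked, in the order asked, and still so for the second after the job is handed in, with the robot touching nothing.
It also fails if it takes over 43 s, if anything falls off the work surface, if the arm or the gripper's body presses on something with over 40 N, if the wrist force passes 120 N, or if a joint passes its speed limit or range.

## Working session

There is one attempt and no reset: what is moved stays moved. The work goes in short steps, Python scripts to look and compute and a shell command to move; the robot and the scene stay as the last step left them, time stands still between calls to the robot, and variables do not carry over. Pictures are saved under pics/ and viewed, at most 10 in all, crops included, and the job is handed in when it is done.

```bash
mkdir -p pics; python3 - <<'E'
from plant import bot
import cv2,numpy as np
for n in("top","side"):
    im=bot.capture(n); cv2.imwrite(f"pics/{n}0.png",im[:,:,::-1]); m=bot.camera_model(n); print(n,{k:np.round(v,4).tolist() for k,v in m.items()})
o=bot.get_obs(); print(o["time"],o["tool_pos"],o["tcp_rot"],o["grip_width"])
E
```

```text
top {'fx': 449.0595, 'fy': 449.0595, 'cx': 323.634, 'cy': 239.9458, 'position': [406.1684, -8.3161, 1279.0795], 'orientation': [-3.0711, -0.0024, -1.5548]}
side {'fx': 508.564, 'fy': 508.564, 'cx': 320.9285, 'cy': 245.2425, 'position': [295.1889, 773.9324, 853.3941], 'orientation': [-2.3459, 0.0163, -2.9263]}
0.1 [ 188.22568099 -489.70450109  226.10963186] [-3.14020615e+00 -2.07694638e-04  3.66760711e-01] 91.64029804352093
```

View pics/top0.png

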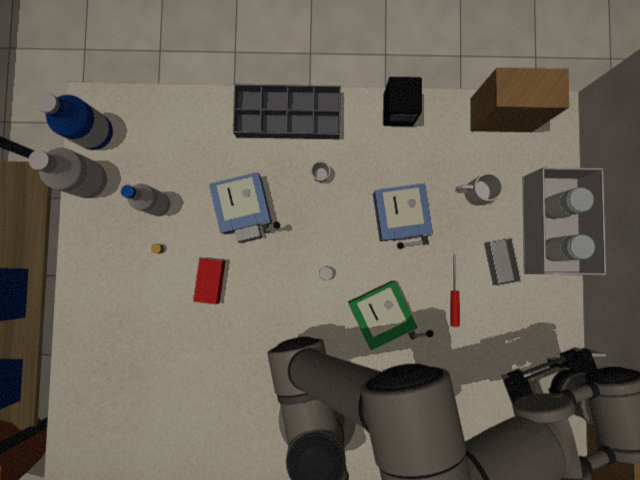

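View pics/side0.png

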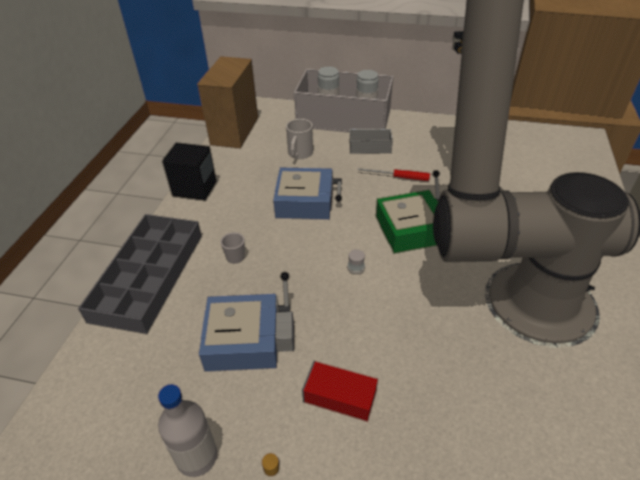

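Candidates: the blue open unit at top (240,203), the blue closed one at (403,212) and a green look-alike at (382,315). The open one has its box sticking out at (249,233) and its knob at (277,225). Red look-alike box at (209,281). I choose the left blue unit. Next: masks, pose fit and a close crop.

```bash
cat > h.py <<'E'
from plant import bot
import cv2,numpy as np
from scipy.spatial.transform import Rotation as R
from scipy.optimize import minimize,least_squares
C={n:bot.camera_model(n) for n in("top","side")}
def proj(n,P):
    m=C[n];p=(np.atleast_2d(P)-m["position"])@R.from_euler("xyz",m["orientation"]).as_matrix()
    return np.c_[p[:,0]/p[:,2]*m["fx"]+m["cx"],p[:,1]/p[:,2]*m["fy"]+m["cy"]]
def tri(pt,ps):
    f=lambda X:np.r_[proj("top",X)[0]-pt,proj("side",X)[0]-ps]
    r=least_squares(f,[550,150,50]);return r.x,np.abs(r.fun).max()
def U(q,P): # unit frame -> world
    c,s=np.cos(q[2]),np.sin(q[2]);P=np.atleast_2d(P)
    return np.c_[q[0]+c*P[:,0]-s*P[:,1],q[1]+s*P[:,0]+c*P[:,1],P[:,2]]
def box(x0,x1,y0,y1,z0,z1): return np.array([[x,y,z] for x in(x0,x1) for y in(y0,y1) for z in(z0,z1)],float)
E
python3 - <<'E'
from h import *
M={}
for n in("top","side"):
    im=bot.capture(n)
    for t in("unit","coin_box","latch_knob"):
        for k,d in enumerate(bot.outline_of(t,n)):
            print(n,t,k,round(d["p"],2),np.round(d["pixel"],1),d["mask"].sum())
            M[f"{n}_{t}_{k}"]=d["mask"]
    c=(190,160,110,90) if n=="top" else (190,255,120,120)
    cr=im[c[1]:c[1]+c[3],c[0]:c[0]+c[2],::-1]
    M["crop"+n]=cv2.resize(cr,(400,int(400*c[3]/c[2])),interpolation=cv2.INTER_CUBIC)
a,b=M.pop("croptop"),M.pop("cropside");h=max(len(a),len(b))
cv2.imwrite("pics/crop.png",np.hstack([cv2.copyMakeBorder(i,0,h-len(i),0,0,0) for i in(a,b)]))
np.savez("m.npz",**M)
E
```

```text
top unit 0 0.9 [381.1 316.6] 2969
top unit 1 0.68 [240.9 202.8] 2831
top coin_box 0 0.72 [248.9 231.7] 369
top coin_box 1 0.67 [209.8 278.6] 1248
top coin_box 2 0.38 [324.  273.6] 155
top latch_knob 0 0.48 [428.1 333.9] 94
top latch_knob 1 0.4 [271.1 228.4] 70
side unit 0 0.8 [410.3 216. ] 3241
side unit 1 0.65 [241.7 329.5] 5737
side unit 2 0.2 [285.5 282.5] 156
side coin_box 0 0.71 [341.9 392.1] 2995
side coin_box 1 0.58 [285.7 330.5] 725
side latch_knob 0 0.67 [285.5 285.2] 165
```

View pics/crop.png

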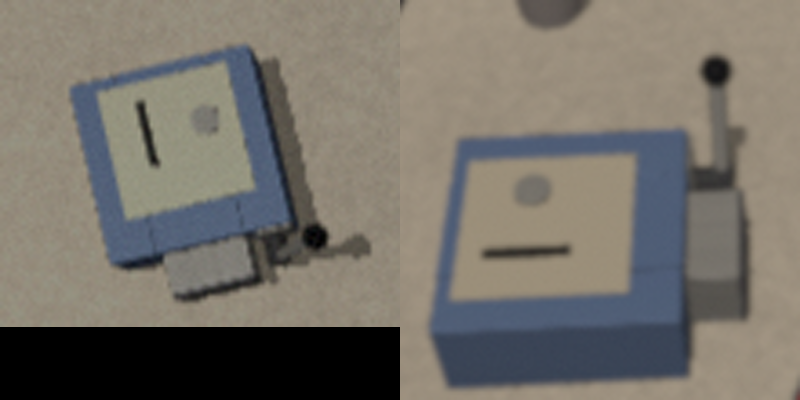

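The crop confirms the left blue unit: grey box sticking out, lever leaning outwards. The knob is at top (276.6,225.2) and side (284.5,276).

```bash
cat > fit.py <<'E'
from h import *
M=np.load("m.npz")
X,e=tri([276.6,225.2],[284.5,276.]);print("knob",X.round(1),e)
def sil(n,P):
    a=np.zeros((1920,2560),np.uint8);h=cv2.convexHull(((proj(n,P)+.5)*4).astype(np.float32)).round().astype(np.int32)
    cv2.fillConvexPoly(a,h,1);return cv2.resize(a.astype(np.float32),(640,480),interpolation=cv2.INTER_AREA)
H=box(-70,70,-70,70,0,60)
mt,ms=M["top_unit_1"]*1.,M["side_unit_1"]*1.
for lab,ns in(("both",("top","side")),("top",("top",)),("side",("side",))):
    cost=lambda q:sum(np.abs(sil(n,U([q[0],q[1],q[2]/500],H))-(mt if n=="top" else ms)).sum()/(1 if n=="top" else 2) for n in ns)
    best=min((minimize(cost,[480+dx,200+dy,a*500],method="Nelder-Mead",options=dict(initial_simplex=np.array([[480+dx,200+dy,a*500],[500+dx,200+dy,a*500],[480+dx,220+dy,a*500],[480+dx,200+dy,a*500+60]]))) for dx in(0,40) for dy in(0,) for a in(0.05,.25)),key=lambda r:r.fun)
    q=best.x*[1,1,.002];print(lab,q.round(3),round(best.fun,1))
    if lab=="both":
        np.save("q.npy",q);Q=q
q=Q
print("pivot",U(q,[-90,-52,30]).round(1),"open knob pred",U(q,[-90,-87,90.6]).round(1))
for n in("top","side"):
    print(n,"corners",proj(n,U(q,H)).round(1).tolist())
bm={"top":M["top_coin_box_0"]*1.,"side":M["side_coin_box_1"]*1.}
c=lambda s:sum(np.abs(np.clip(sil(n,U(q,box(-70-s,-60,-32,32,0,45)))-sil(n,U(q,H)),0,1)-bm[n]).sum() for n in bm)
S=np.arange(15,65,1.);v=[c(s) for s in S];print("stickout",S[np.argmin(v)],min(v))
E
python3 fit.py
```

```text
knob [527.5 116.   89.2] 0.033431173654292934
both [5.93370e+02 2.23538e+02 2.64000e-01] 525.2
top [5.94650e+02 2.24689e+02 2.57000e-01] 271.0
side [5.93032e+02 2.23061e+02 2.59000e-01] 242.0
pivot [[520.1 149.9  30. ]] open knob pred [[529.2 116.1  90.6]]
top corners [[272.3, 222.5], [269.9, 220.2], [224.7, 234.5], [219.9, 232.7], [260.8, 175.7], [257.8, 171.1], [213.5, 187.5], [208.2, 183.4]]
side corners [[277.0, 310.5], [274.8, 292.1], [276.1, 367.9], [273.5, 350.1], [210.9, 313.7], [205.9, 295.4], [203.2, 371.6], [197.3, 354.0]]
stickout 33.0 207.9375
```

Knob triangulates at z 89 (91 stated), and the unit fit is (593.4, 223.5, yaw 0.264). It predicts the knob within 2 mm, and the box sticks out about 33 mm, inside the 25–50 range. I'll push with closed fingers, tool y along unit x, to keep the gripper body clear of the lever. Moving to staging.

```bash
python3 -m jog '[[39,-21,0,0,0,0],[39,-21,0,0,0,0],[39,-21,0,0,0,0],[39,-21,0,0,0,0],[39,-21,0,0,0,0],[39,-21,0,0,0,0],[39,-21,0,0,0,0],[39,-21,0,0,0,0],[39,-21,0,0,0,0],[39,-21,0,0,0,0]]' 0
python3 -m jog '[[11,-40,0,0,0,0],[11,-40,0,0,0,0],[11,-40,0,0,0,0],[11,-40,0,0,0,0],[11,-40,0,0,0,0],[11,-40,0,0,0,0],[11,-40,0,0,0,0],[11,-40,0,0,0,0]]'
python3 -m jog '[[0,0,0,0,0,-0.1466],[0,0,0,0,0,-0.1466],[0,0,0,0,0,-0.1466],[0,0,0,0,0,-0.1466],[0,0,0,0,0,-0.1466],[0,0,0,0,0,-0.1466],[0,0,0,0,0,-0.1466],[0,0,0,0,0,-0.1466],[0,0,0,0,0,-0.1466],[0,0,0,0,0,-0.1466],[0,0,0,0,0,0]]'
cat > st.py <<'E'
from h import *
o=bot.get_obs();q=np.array([593.5,223.5,.262]);p=o["tool_pos"];d=p[:2]-q[:2];c,s=np.cos(q[2]),np.sin(q[2])
print("t",o["time"],"unit frame",np.round([c*d[0]+s*d[1],-s*d[0]+c*d[1],p[2]],1),"rot",o["tcp_rot"].round(3),"F",o["contact_force"].round(1),o["grip_width"])
E
python3 st.py
```

```text
time: 1.5
tool_pos: [478.0, -152.6, 226.9]
tcp_rot: [3.141, -0.0, 0.367]
contact_force: [0.1, -0.6, -0.1]
grip_width: 16.4
finger_force: 0.0
time: 2.3
tool_pos: [444.1, 177.7, 226.9]
tcp_rot: [3.141, -0.001, 0.367]
contact_force: [1.1, -0.2, 0.0]
grip_width: 0.6
finger_force: 0.0
time: 3.4
tool_pos: [444.4, 176.1, 226.7]
tcp_rot: [3.142, 0.0, 1.834]
contact_force: [-0.2, 0.5, 0.2]
grip_width: 0.3
finger_force: 0.0
t 3.4 unit frame [-156.3   -7.2  226.7] rot [3.142 0.    1.834] F [-0.2  0.5  0.2] 0.331590664532162
```

```bash
python3 -m jog '[[3.5,0,40,0,0,0],[3.5,0,40,0,0,0],[0,0,40,0,0,0],[0,0,40,0,0,0],[0,0,30,0,0,0],[0,0,17,0,0,0],[0,0,0,0,0,0]]'
python3 st.py
python3 -m jog '[[0,8,0,0,0,0],[0,8,0,0,0,0],[0,8,0,0,0,0],[0,5,0,0,0,0],[0,5,0,0,0,0],[0,5,0,0,0,0],[0,0,0,0,0,0]]'
python3 st.py
python3 -m jog '[[0,4,0,0,0,0],[0,4,0,0,0,0],[0,4,0,0,0,0],[0,4,0,0,0,0],[0,3,0,0,0,0]]'
python3 st.py
```

```text
time: 4.1
tool_pos: [441.1, 182.4, 17.6]
tcp_rot: [-3.137, -0.0, 1.829]
contact_force: [-0.4, 0.4, 0.6]
grip_width: 0.5
finger_force: 0.0
t 4.1 unit frame [-157.9   -0.2   17.6] rot [-3.137 -0.     1.829] F [-0.4  0.4  0.6] 0.4502401089354372
time: 4.8
tool_pos: [480.6, 193.0, 19.7]
tcp_rot: [-3.142, 0.0, 1.833]
contact_force: [-0.7, 0.3, 0.3]
grip_width: 0.5
finger_force: 0.3
t 4.8 unit frame [-117.    -0.2   19.7] rot [-3.142  0.     1.833] F [-0.7  0.3  0.3] 0.47735261488737935
time: 5.3
tool_pos: [499.1, 197.9, 19.5]
tcp_rot: [3.141, 0.0, 1.833]
contact_force: [-3.0, -0.6, 0.3]
grip_width: 0.6
finger_force: 1.3
t 5.3 unit frame [-97.8  -0.2  19.5] rot [3.141 0.    1.833] F [-3.  -0.6  0.3] 0.6483544360437887
```

```bash
python3 -m jog '[[0,2,0,0,0,0],[0,1,0,0,0,0],[0,0,0,0,0,0]]'; python3 -m jog '[[0,1,0,0,0,0],[0,1,0,0,0,0],[0,0,0,0,0,0]]';python3 st.py
python3 - <<'E'
from h import *
o=[]
for n,c in(("top",(205,185,90,70)),("side",(220,255,90,120))):
    im=bot.capture(n)[c[1]:c[1]+c[3],c[0]:c[0]+c[2],::-1];o.append(cv2.resize(im,(int(c[2]*560/c[3]) if n=="side" else 380,560 if n=="side" else 296),interpolation=cv2.INTER_CUBIC))
o[0]=cv2.copyMakeBorder(o[0],0,264,0,0,0)
cv2.imwrite("pics/push.png",np.hstack(o)[:, :800])
E
```

```text
time: 5.6
tool_pos: [501.8, 198.7, 19.6]
tcp_rot: [3.141, 0.0, 1.833]
contact_force: [-0.2, 0.1, -0.5]
grip_width: 0.3
finger_force: 0.5
time: 5.9
tool_pos: [503.6, 199.2, 19.7]
tcp_rot: [3.141, 0.0, 1.833]
contact_force: [-1.1, 0.5, -1.1]
grip_width: -0.1
finger_force: 0.6
t 5.9 unit frame [-93.1  -0.2  19.7] rot [3.141 0.    1.833] F [-1.1  0.5 -1.1] -0.06234524701134676
```

View pics/push.png

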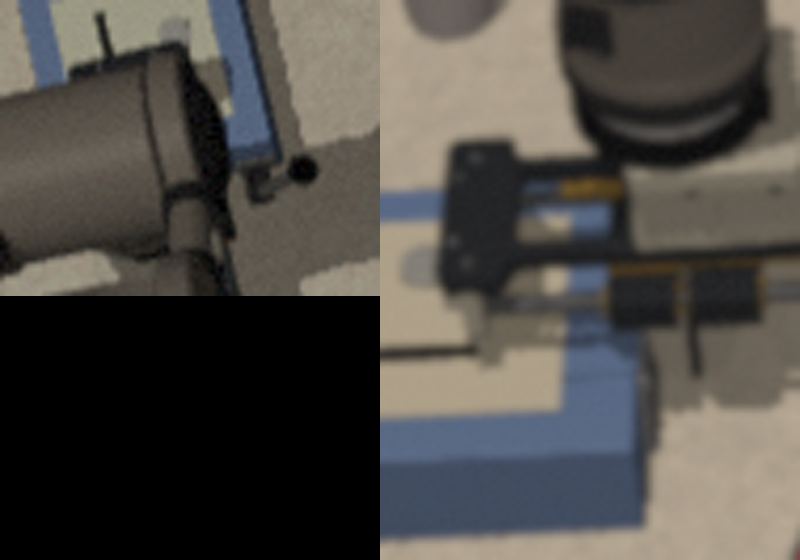

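The gripper is over the panel and clear of it. In the side view the box front at crop (650,380) is nearly flush. I'll continue gently until the force rises.

```bash
for i in 1 2; do python3 -m jog '[[0,1,0,0,0,0],[0,0,0,0,0,0]]'|egrep 'pos|contact|time'; done; python3 st.py
```

```text
time: 6.2
tool_pos: [504.5, 199.4, 19.7]
contact_force: [-2.4, -0.1, -1.4]
time: 6.4
tool_pos: [505.3, 199.6, 19.7]
contact_force: [-2.5, -1.0, 0.2]
t 6.4 unit frame [-91.4  -0.2  19.7] rot [-3.141  0.     1.833] F [-2.5 -1.   0.2] 0.24350061144178617
```

```bash
python3 -m jog '[[0,1,0,0,0,0],[0,0,0,0,0,0]]'|egrep 'pos|contact|time';python3 -m jog '[[0,1,0,0,0,0],[0,0,0,0,0,0]]'|egrep 'pos|contact|time'; python3 st.py
```

```text
time: 6.6
tool_pos: [505.3, 199.7, 19.6]
contact_force: [-5.9, -1.9, 3.7]
time: 6.8
tool_pos: [505.3, 199.7, 19.6]
contact_force: [-8.6, -2.7, 6.1]
t 6.8 unit frame [-91.4  -0.2  19.6] rot [-3.137  0.     1.833] F [-8.6 -2.7  6.1] 0.6548832094160651
```

Travel stalls at the expected spot while force rises, so the box is against its stop. Now I back off, rise and go over to the outside of the knob, then look.

```bash
python3 -m jog '[[0,1,0,0,0,0],[0,0,0,0,0,0],[0,-10,0,0,0,0],[0,-20,0,0,0,0],[0,0,-40,0,0,0],[0,0,-40,0,0,0],[0,0,-40,0,0,0],[0,0,-40,0,0,0],[0,0,0,0,0,0]]'
python3 -m jog '[[-32,0,0,0,0,0],[-32,0,0,0,0,0],[-32,0,0,0,0,0],[-32,10,0,0,0,0],[0,18,0,0,0,0],[0,0,0,0,0,0]]'; python3 st.py
python3 - <<'E'
from h import *
o=[]
for n,c in(("top",(195,165,100,100)),("side",(190,255,120,150))):
    im=bot.capture(n)[c[1]:c[1]+c[3],c[0]:c[0]+c[2],::-1];o.append(cv2.resize(im,(int(c[2]*480/c[3]),480),interpolation=cv2.INTER_CUBIC)[:, :400])
cv2.imwrite("pics/home.png",np.hstack(o))
E
```

```text
time: 7.7
tool_pos: [482.9, 193.6, 185.6]
tcp_rot: [3.128, 0.0, 1.833]
contact_force: [0.6, -0.4, 0.1]
grip_width: 0.1
finger_force: 0.0
time: 8.3
tool_pos: [541.3, 75.5, 179.0]
tcp_rot: [3.14, 0.0, 1.831]
contact_force: [0.3, 0.2, -0.2]
grip_width: 0.4
finger_force: 0.0
t 8.3 unit frame [ -88.8 -129.4  179. ] rot [3.14  0.    1.831] F [ 0.3  0.2 -0.2] 0.36348937266896114
```

View pics/home.png

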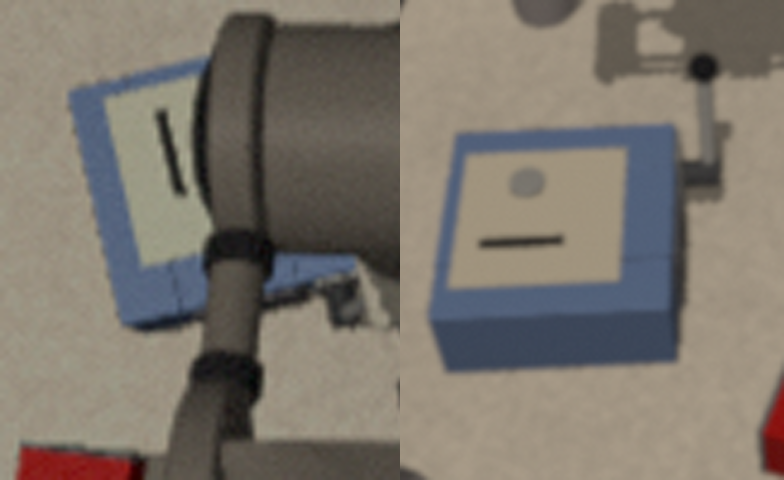

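The box is home: only a thin edge shows at side crop (680,300). The lever is still open with its knob at crop (703,67). I'll descend outside the knob and push towards unit +y.

```bash
python3 -m jog '[[0,0,40,0,0,0],[0,0,40,0,0,0],[0,0,22,0,0,0],[0,0,0,0,0,0]]'; python3 st.py
python3 -m jog '[[10,0,0,0,0,0],[10,0,0,0,0,0],[10,0,0,0,0,0],[10,0,0,0,0,0],[10,0,0,0,0,0],[0,0,0,0,0,0]]';python3 st.py
```

```text
time: 8.8
tool_pos: [536.3, 76.9, 74.6]
tcp_rot: [-3.135, -0.002, 1.834]
contact_force: [0.1, 0.8, 0.9]
grip_width: 0.9
finger_force: 0.0
t 8.8 unit frame [ -93.2 -126.8   74.6] rot [-3.135e+00 -2.000e-03  1.834e+00] F [0.1 0.8 0.9] 0.9204024514684004
time: 9.4
tool_pos: [526.1, 126.2, 78.0]
tcp_rot: [3.141, -0.0, 1.834]
contact_force: [0.1, -0.7, 0.3]
grip_width: 0.6
finger_force: 0.4
t 9.4 unit frame [-90.3 -76.5  78. ] rot [ 3.141 -0.     1.834] F [ 0.1 -0.7  0.3] 0.6023519167711068
```

```bash
python3 -m jog '[[10,0,0,0,0,0],[10,0,0,0,0,0],[10,0,0,0,0,0],[10,0,0,0,0,0],[10,0,0,0,0,0],[10,0,0,0,0,0],[0,0,0,0,0,0],[0,0,0,0,0,0]]';python3 st.py
python3 -m jog '[[0,0,-40,0,0,0],[0,0,-40,0,0,0],[-40,0,-20,0,0,0],[-40,0,0,0,0,0],[-40,0,0,0,0,0],[-40,0,0,0,0,0],[-40,0,0,0,0,0],[0,0,0,0,0,0]]'
python3 - <<'E'
from h import *
o=[]
for n,c in(("top",(195,165,100,100)),("side",(190,255,120,150))):
    im=bot.capture(n)[c[1]:c[1]+c[3],c[0]:c[0]+c[2],::-1];o.append(cv2.resize(im,(int(c[2]*480/c[3]),480),interpolation=cv2.INTER_CUBIC)[:, :400])
cv2.imwrite("pics/lever.png",np.hstack(o))
E
```

```text
time: 10.2
tool_pos: [511.0, 182.8, 77.7]
tcp_rot: [3.142, 0.0, 1.834]
contact_force: [0.6, -0.7, 0.2]
grip_width: 0.3
finger_force: 0.0
t 10.2 unit frame [-90.2 -17.9  77.7] rot [3.142 0.    1.834] F [ 0.6 -0.7  0.2] 0.3041979740876053
time: 11.0
tool_pos: [563.9, -15.7, 177.6]
tcp_rot: [3.141, 0.002, 1.827]
contact_force: [0.7, 0.2, -0.7]
grip_width: 0.9
finger_force: 0.0
```

View pics/lever.png

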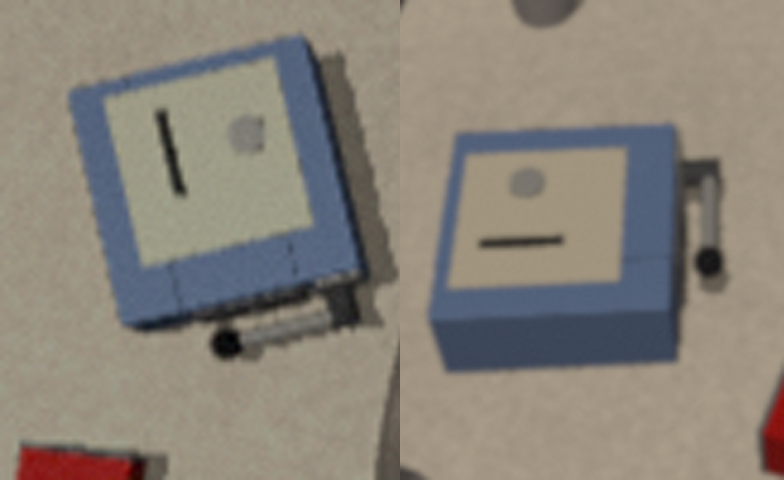

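The lever lies across the box front, with its knob at top (242.1,236.5) and side (286.6,336.9). A quick height check, then hand in.

```bash
python3 - <<'E'
from h import *
X,e=tri([242.1,236.5],[286.6,336.9]);print(X.round(1),e,"expected",U([593.5,223.5,.262],[-90,18,30]).round(1))
if abs(X[2]-30)<6: print(bot.close_job())
E
```

```text
[499.9 217.9  27.9] 0.23173959666752353 expected [[501.9 217.6  30. ]]
the job is handed in; nothing more can be done
None
```

The coin box is pushed home against its back stop, and its lever has snapped over and lies across the front. I handed the job in at about 11 s, with the arm clear of everything.

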